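# Draw the piston rod for spraying

## Robot

A 6-joint arm with a two-finger parallel gripper is mounted at the origin on the work surface. World frame = base frame: x ahead of the robot, y to its left, z up, the work surface at z = 0. Lengths are in mm, angles in rad, forces in N, time in s.
With the tool pointing down it reaches from about 300 to 775 mm from the base axis. Payload 14.6 kg.
Tool frame: the origin (TCP) lies at the very end of the fingers, on their centre line; the grasp point (between the pads) lies 19 mm behind it; z points along the fingers, y is the line along which they close (so a half turn about z gives the same grasp; the last joint's range is limited). The gripper opens to 85 mm and grips with 20 to 120 N. Pads are 22 mm wide; open, the fingers measure 114 mm over their backs; the gripper's body (76 mm by 85 mm) begins 54 mm behind the grasp point. The pads swing forward as they close: fully open they stand 13 mm farther back than shut.
Start: joints at [-1.309, 0.3, 1.521, -0, 1.321, -0.067], TCP at [177.592, -520.529, 231.281] pointing down, gripper open.
Joint ranges: [-3.03, 3.03], [-0.79, 2.21], [0.23, 2.52], [-1.04, 4.18], [0, 3.07], [-2.55, 2.55]. Speed limits (rad/s): [2.22, 2.22, 2.57, 3.14, 3.14, 3.14].

## Interface

Orientations are given as a unit quaternion [w, x, y, z].
In Python, from rig import get_obs, optics, r, spotter gives the robot as it stands.
- The arm moves only by the tool play_rows, never from a script. Its argument "increments" is a list that holds one entry, the list of rows, each a list of 5 numbers: the shift along the tool's x, y, z in mm, then the turn about the tool's z in rad, then the closure, from 0 (fully open) to 1 (shut). A call has 1 to 12 rows; each row is the pose to reach, as a shift and turn from the pose commanded when the call began, along the tool's axes at that moment; what a row does not reach only later rows make up. A row lasts 1/12 s, in which the tool goes at most 41.7 mm and 7.16 degrees, less where a joint would pass 70% of its speed; a pose out of reach is approached as far as the arm can. A call with a gripper value outside its range is refused whole. The fingers move at their own pace and stop on an object; "force" is the grip in N (left out, the last holds). Time passes only in rows, so rows that repeat a pose let the fingers close. It gives the time, the measured TCP pose, the force, the opening and the grip force at its end, in the units of the state.
- get_obs(): the state, without advancing time (a new reading comes with each control period).
- optics.capture(name): name is "scene" or "top"; returns the picture (384x512x3 uint8, red, green, blue); there is no depth.
- optics.camera_params(name): a dict with "fx", "fy", "cx", "cy" (pixels), "rvec" (rotation vector, rad) and "tvec" (3), from world to camera coordinates, as OpenCV has them. Camera axes: x right, y down, z forward; pixel columns grow to the right and rows downward; lengths in mm; the calibration is good to about 2 mm. A picture is of the moment at which its call begins. camera_params takes no time and is no camera call.
- r.sign_off(): hands the job in; it is judged then, once.
Trained networks look in the newest picture that a camera, given by its name, has taken for a name from the list of things; names that differ only in an ending like _2 or _b are one class to them, and where a whole thing is asked for, a point or a joint stands for the part that bears it (a point fixed in the world has none). Each returns a list of dicts, best first, with "p" (0 to 1); they miss things now and then, are a little off and sometimes report something else, mostly with a low value. They report only what shows in the picture. A call takes as long as a camera call. They do not tell look-alikes from the thing itself.
- spotter.recognise(camera, target): "point" ([column, row] in pixels, amid what is visible of it).
- spotter.outline_of(camera, target): "mask" (384x512 bool, what is visible of it) and "point" ([column, row] in pixels, amid what is visible of it).
The state is a dict: "t": time; "joints": joint angles; "qd": joint speeds; "joint_efforts": joint torques, N m; "tcp_pos": TCP position; "tool_rot": TCP orientation; "contact_force": force on the tool from outside, world axes, zero at the start; "wrist_torque": the same for the moment, N m; "grip_width": opening from 0.0 (shut) to 1.0 (fully open); "grasp_force": force on a finger pad.
Only numpy, scipy, OpenCV 4.12 (cv2) and the standard library are available. Lean on these libraries where they do the work, as an engineer would, in place of code of your own. Each camera call takes 0.05 s, during which the arm holds its last target. There are 200 camera calls.

## Task

The copper cylinder on the black stand is to be sprayed with its piston rod part drawn: lift the folded steel keeper straight up out of its pocket in front of the cylinder and set it down, not drop it, in the shallow metal tray. Then grip the rod by its knob and draw it straight out of the bore by about 50 mm (10 mm either way will do), without wrenching it sideways, and finish still holding it there by the knob. Leave everything else on the table where it is.

Things in the scene. Friction and masses are not known exactly. Their poses are not given: they have to be found in the camera images.
- stand: Fixed black steel stand, base 206 x 84 x 14 mm, with a copper cylinder (56 mm wide, 140 mm long) lying level on it, bore axis 60 mm above the table, cylinder top 88 mm, a small boss on it 98 mm. Origin on the table straight below the bore mouth; x along the bore from the mouth into the cylinder, z up. The rod is drawn towards -x. Base spans x = -56 to 150 mm.
- bore_mouth (a point): Centre of the bore's mouth in the flat end of the copper cylinder, 60 mm above the table; same axes as the stand. Bore 15.2 mm wide, 116 mm deep, closed at the far end.
- pocket (a point): Middle of the floor of the open-topped pocket in the stand, 30 mm in front of the bore mouth, 14 mm above the table. It is 28 mm long (x) and 64 mm wide (y), between two grooved cheeks 74 mm above the table that span stand x = -52 to -8 mm, y = +-17 to +-39 mm; between the cheeks it is open to front and back.
- keeper: Loose folded steel keeper (0.11 to 0.23 kg) in the pocket astride the rod, before its collar: inverted U, 24 (x) x 58 (y) mm, 70 mm high, 20 mm gap between the legs, lug on top to 103 mm. Origin: centre of underside; axes at start as the stand's. It must rise 60 mm to leave the pocket; to pass over the knob its underside must be 80 mm above the table. Stands by itself on a flat surface.
- keeper_lug (a point): Middle of the keeper's lug, 88 mm above its underside. The lug is 10 mm (x) by 30 mm (y) and stands 33 mm above the U; it can be pinched across either width.
- rod: Loose steel piston rod, 14 mm wide (0.2 to 0.4 kg), in the bore with about 1 mm of play. Origin on its axis at the middle of its collar (24 mm wide, 6 mm thick); x along the rod into the cylinder, inner end at x = +123 mm. Pushed in, as at the start, the origin is 13 mm in front of the bore mouth; drawn by 50 mm, 63 mm in front.
- rod_knob (a point): Centre of the round knob at the rod's outer end, 30 mm in diameter and 24 mm long along the rod, 80 mm from the collar's middle; at the start 93 mm in front of the bore mouth and 60 mm above the table, free all round. Fingers that close off centre push it sideways, and the bore feels about three times that push; a grip of 10 to 20 N is enough to draw it.
- tray: Fixed shallow aluminium tray, 180 mm (x) by 140 mm (y), walls 4 mm thick and 18 mm high, floor 4 mm thick, empty. Origin at the centre of its underside.
- jar: Closed glass jar, 60 mm wide, 85 mm high, bystander. Origin under its centre.
- tin: Closed tin, 68 mm wide, 80 mm high, bystander. Origin under its centre.
- cup: White plastic mixing cup, 72 mm wide, 75 mm high, bystander. Origin under its centre.
- tape: Roll of masking tape lying flat, 96 mm wide, 24 mm high, bystander. Origin under its centre.
- brush: Paint brush lying flat, 200 mm long, under 30 mm high, bystander.
- ferrule: Short copper sleeve standing on end, 44 mm wide, 30 mm high, bystander. Origin under its centre.
Mind the look-alikes: they are no part of the job. Leave any yellow look-alike of the rod alone.

How it is judged:
By the outcome, as a careful person would: the job done as asked, in the order asked, and still so for the second after the job is handed in, while the arm keeps its last pose, push and grip.
It also fails if it takes over 61 s, if anything falls off the work surface, if the arm or the gripper's body presses on something with over 40 N, if the wrist force passes 120 N, or if a joint passes its speed limit or range.

## Working session

There is one attempt and no reset: what is moved stays moved. The work goes in short steps, Python scripts to look and compute and a tool call to move; the robot and the scene stay as the last step left them, time stands still between calls to the robot, and variables do not carry over. Pictures are saved under pics/ and viewed, at most 10 in all, crops included, and the job is handed in when it is done.

Besides the shell and the picture viewer there is one more tool, called after ">>>" as a command line: name --argument value ..., lists and objects as JSON in quotes. play_rows: Moves the arm, as the interface text tells. Its arguments: {"type":"object","properties":{"increments":{"type":"array","items":{"type":"array","items":{"type":"array","items":{"type":"number"}}}},"force":{"type":"number"}},"required":["increments"]}

```bash
ls; mkdir -p pics
cat > h.py <<'E'
import numpy as np, cv2
from rig import get_obs, optics, r, spotter
def cam(n):
    p=optics.camera_params(n); K=np.array([[p['fx'],0,p['cx']],[0,p['fy'],p['cy']],[0,0,1.]])
    return K,np.array(p['rvec'],float),np.array(p['tvec'],float)
def proj(n,X):
    K,rv,t=cam(n); return cv2.projectPoints(np.array(X,float).reshape(-1,1,3),rv,t,K,None)[0].reshape(-1,2)
def ray(n,uv,z):
    K,rv,t=cam(n); R=cv2.Rodrigues(rv)[0]; c=-R.T@t; d=R.T@np.linalg.solve(K,[uv[0],uv[1],1]); return c+d*(z-c[2])/d[2]
def save(n,f,crop=None,s=1):
    im=optics.capture(n)[:,:,::-1]
    if crop: im=im[crop[1]:crop[3],crop[0]:crop[2]]
    cv2.imwrite('pics/'+f,cv2.resize(im,None,fx=s,fy=s,interpolation=cv2.INTER_CUBIC))
E
python3 - <<'E'
from h import *
for n in('scene','top'):
    save(n,n+'0.png',s=1.5)
    K,rv,t=cam(n); print(n,K[0,0],-cv2.Rodrigues(rv)[0].T@t)
    for k,z in(('stand',40),('keeper',40),('keeper_lug',102),('rod',60),('rod_knob',60),('tray',4),('jar',40),('tin',40),('cup',40),('tape',12),('ferrule',15),('brush',10)):
        for d in spotter.recognise(n,k)[:3]: print(k,np.round(d['point']),round(d['p'],2),np.round(ray(n,d['point'],z)[:2]))
E
```

```text
pics
scene 346.7669626197239 [ 872.86125103 -541.69688611  685.66318416]
stand [218. 229.] 0.68 [ 530. -138.]
keeper [242. 192.] 0.74 [513.  -4.]
keeper_lug [243. 194.] 0.74 [554. -61.]
rod [183. 334.] 0.82 [ 627. -382.]
rod [253. 190.] 0.71 [544.   0.]
rod [221. 229.] 0.51 [ 546. -148.]
rod_knob [183. 333.] 0.76 [ 625. -381.]
rod_knob [258. 184.] 0.52 [544.  24.]
tray [299. 143.] 0.96 [532. 310.]
tray [258. 188.] 0.34 [522.  64.]
jar [340. 230.] 0.86 [780.   6.]
jar [297. 285.] 0.68 [ 757. -176.]
tin [298. 285.] 0.8 [ 758. -176.]
cup [361. 183.] 0.59 [771. 192.]
tape [235. 154.] 0.79 [390. 146.]
tape [219. 228.] 0.16 [ 515. -118.]
ferrule [360. 184.] 0.63 [765. 212.]
ferrule [219. 225.] 0.41 [ 513. -112.]
brush [126. 241.] 0.57 [ 344. -263.]
top 463.44156142512094 [ 337.11901143  -18.87749704 1170.53843963]
stand [297. 215.] 0.86 [ 510. -118.]
stand [353. 286.] 0.67 [ 340. -251.]
keeper [266. 202.] 0.52 [540. -40.]
rod [246. 201.] 0.84 [540.   8.]
rod [394. 178.] 0.63 [ 602. -354.]
rod_knob [248. 201.] 0.71 [539.   3.]
rod_knob [397. 183.] 0.66 [ 590. -361.]
rod_knob [250. 113.] 0.59 [765.   4.]
tray [132. 208.] 0.86 [525. 301.]
jar [249. 114.] 0.79 [770.   7.]
jar [250. 204.] 0.35 [536.  -2.]
tin [322. 120.] 0.9 [ 757. -181.]
cup [180. 112.] 0.73 [772. 185.]
tape [172. 251.] 0.98 [418. 190.]
ferrule [299. 215.] 0.7 [ 515. -124.]
ferrule [149. 126.] 0.61 [741. 268.]
brush [355. 286.] 0.97 [ 342. -262.]
```

View pics/scene0.png

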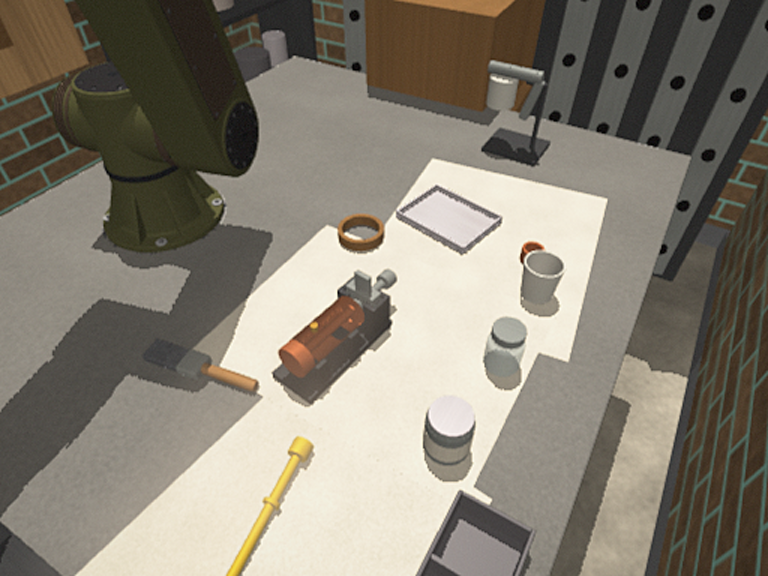

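View pics/top0.png

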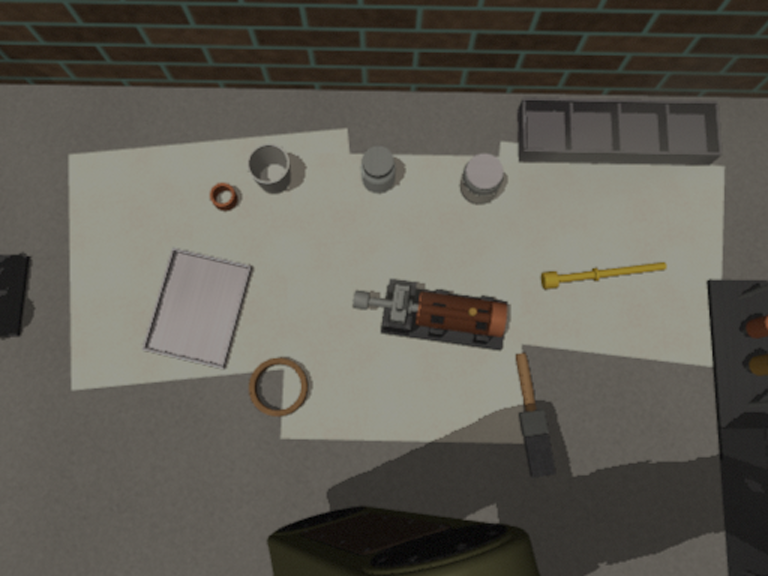

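The rod-like candidates in the top picture are the steel knob at about (242,200), in front of the copper cylinder, and the yellow rod at about (397,183). The steel one fits because it sits in the cylinder's bore. I'll confirm that in enlarged crops.

Run:
```python
from h import *
a=optics.capture('top')[180:240,230:345,::-1]; b=optics.capture('scene')[170:275,175:275,::-1]
cv2.imwrite('pics/ct.png',cv2.resize(a,None,fx=6.9,fy=6.9,interpolation=cv2.INTER_CUBIC))
cv2.imwrite('pics/cs.png',cv2.resize(b,None,fx=5.6,fy=5.6,interpolation=cv2.INTER_CUBIC))
for n in('top','scene'):
    for d in spotter.outline_of(n,'tray')[:1]:
        c=cv2.findContours(d['mask'].astype(np.uint8),0,2)[0]; c=max(c,key=cv2.contourArea)
        R=cv2.minAreaRect(np.array([ray(n,p[0],14)[:2] for p in c],np.float32)); print(n,R)
```

```text
top ((531.8375244140625, 297.65106201171875), (150.67465209960938, 187.0896759033203), 78.03218841552734)
scene ((533.3712158203125, 295.8480224609375), (161.69801330566406, 199.2662811279297), 76.50592041015625)
```

View pics/ct.png

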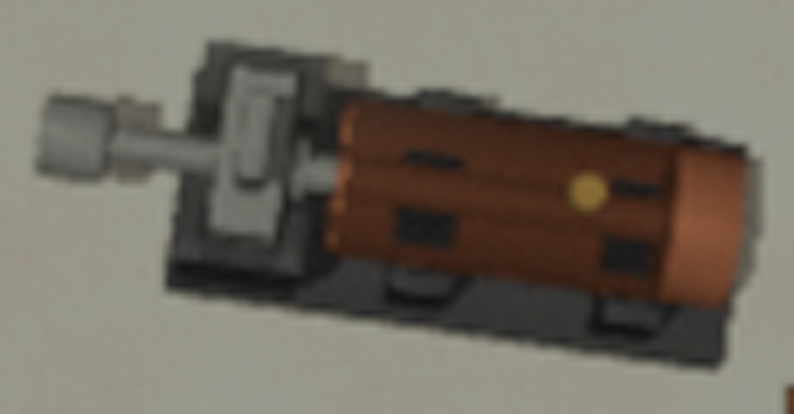

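View pics/cs.png

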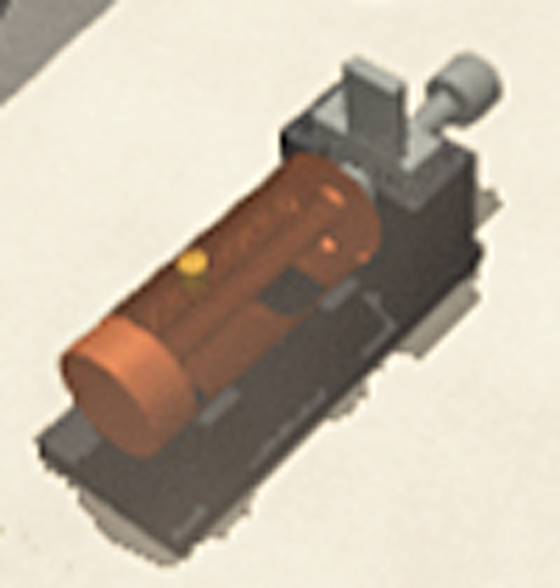

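The top crop shows the steel knob at (241,200), the keeper's lug at (267,200) and the bore mouth at about (280,205). This is the steel rod in the copper cylinder, so it is the one meant, and the yellow rod is ruled out. I'll fit the stand pose from corners read off both crops.

```bash
cat > fit.py <<'E'
from h import *
from scipy.optimize import least_squares
T=[((150,-42,0),(718,368)),((-52,39,74),(208,42)),((140,28,60),(748,150)),((140,-28,60),(722,303)),((0,28,60),(350,98)),((0,-28,60),(330,252)),
((-105,15,60),(46,95)),((-105,-15,60),(38,175)),((-81,15,60),(112,103)),((-81,-15,60),(106,182)),((-35,15,117),(240,92)),((-25,15,117),(275,95)),((-35,-15,117),(234,184)),((-25,-15,117),(263,189)),((-42,29,84),(228,66)),((-42,-29,84),(212,232))]
S=[((150,42,0),(180,558)),((150,-42,14),(40,445)),((-52,39,74),(475,155)),((-8,-39,74),(285,130)),((-8,39,74),(412,205)),((-25,-15,117),(345,68)),((-25,15,117),(403,97)),((-35,15,117),(408,84)),((-35,-15,117),(360,56))]
T=[(a,(230+b[0]/6.9-.4,180+b[1]/6.9-.4)) for a,b in T]; S=[(a,(175+b[0]/5.6-.4,170+b[1]/5.6-.4)) for a,b in S]
def W(p,A):
    A=np.array(A,float); c,s=np.cos(p[2]),np.sin(p[2]); return np.c_[p[0]+c*A[:,0]-s*A[:,1],p[1]+s*A[:,0]+c*A[:,1],A[:,2]]
def res(p,n,L): return proj(n,W(p,[a for a,_ in L]))-np.array([b for _,b in L])
if __name__=='__main__':
    p0=[535,-70,-1.7]
    for nm,f in(('top',lambda p:res(p,'top',T).ravel()),('scene',lambda p:res(p,'scene',S).ravel()),('both',lambda p:np.r_[res(p,'top',T).ravel(),res(p,'scene',S).ravel()])):
        o=least_squares(f,p0,loss='soft_l1',x_scale=[10,10,.1]); p=o.x; print(nm,p,o.cost)
        if nm!='both': print(np.round(f(p).reshape(-1,2),1).tolist())
    print('lug,knob,knob+50',W(p,[(-30,0,102),(-93,0,60),(-143,0,60)]).round(1).tolist())
    o=get_obs(); print(o['tcp_pos'],o['tool_rot'],o['contact_force'])
    from scipy.spatial.transform import Rotation as R
    q=o['tool_rot']; print(R.from_quat([q[1],q[2],q[3],q[0]]).as_matrix().round(4))
E
python3 fit.py
```

```text
top [530.34442309 -70.49411042  -1.68413238] 3.556582929676532
[[0.4, 0.1], [-0.4, -0.1], [-1.1, -0.0], [0.4, 0.5], [-0.5, 0.1], [-0.4, 0.3], [0.2, 0.1], [-0.3, 0.5], [0.4, 0.2], [-0.4, 0.8], [1.0, -0.3], [0.2, -0.2], [0.2, -1.0], [0.3, -1.2], [0.3, 0.1], [-0.5, -0.2]]
scene [534.98625235 -71.18589099  -1.70062393] 4.7236679193462505
[[0.4, 1.1], [-1.0, -1.0], [1.1, 0.1], [-0.7, 0.6], [1.1, 1.5], [-0.3, -0.6], [-0.9, -0.4], [0.8, -0.3], [-0.3, -0.7]]
both [531.34824125 -70.43213318  -1.68497629] 13.66971297259744
lug,knob,knob+50 [[534.8, -40.6, 102.0], [541.9, 22.0, 60.0], [547.6, 71.6, 60.0]]
[ 177.58865404 -520.50734243  231.26620786] [-2.70533690e-05  9.86516855e-01  1.63659691e-01 -9.27773794e-06] [ 0.04145289 -0.4666495   0.12094642]
[[ 9.464e-01  3.229e-01 -0.000e+00]
 [ 3.229e-01 -9.464e-01  1.000e-04]
 [-0.000e+00 -1.000e-04 -1.000e+00]]
```

>>> play_rows --increments '[[[60,-40,10,-0.1,0],[120,-80,20,-0.2,0],[170,-115,30,-0.3,0.1],[220,-150,40,-0.4,0.2],[270,-185,50,-0.5,0.3],[320,-220,60,-0.6,0.4],[370,-250,70,-0.7,0.4],[410,-280,75,-0.8,0.4],[450,-310,80,-0.9,0.4],[480,-330,80,-1.0,0.4],[493,-338.6,80,-1.1,0.4],[493,-338.6,80,-1.128,0.4]]]' --force 40

```text
t: 2.5
tcp_pos: [474.5, -121.8, 162.1]
tool_rot: [0.0, 0.744, 0.668, 0.0]
contact_force: [1.1, -1.8, -0.1]
grip_width: 0.601
grasp_force: 0.0
```

>>> play_rows --increments '[[[0,0,0,0,0.4],[0,0,0,0,0.4],[0,0,0,0,0.4],[0,0,0,0,0.4]]]'

```text
t: 2.83
tcp_pos: [473.2, -124.6, 162.2]
tool_rot: [0.0, 0.747, 0.665, -0.0]
contact_force: [0.3, -1.1, 0.6]
grip_width: 0.602
grasp_force: 0.0
```

```bash
cat >> h.py <<'E'
def st():
    o=get_obs(); w,x,y,z=o['tool_rot']; from scipy.spatial.transform import Rotation as R
    M=R.from_quat([x,y,z,w]).as_matrix(); print('t',o['t'],'tcp',o['tcp_pos'].round(1) if hasattr(o['tcp_pos'],'round') else o['tcp_pos'],'yawy',np.arctan2(M[1,1],M[0,1]).round(4),'F',np.round(o['contact_force'],1),'w',o['grip_width'],'g',o['grasp_force'],'T',np.round(o['wrist_torque'],2)); return o,M
def togo(X):
    o,M=st(); print('togo',X,(M.T@(np.array(X)-o['tcp_pos'])).round(1))
E
python3 - <<'E'
from h import *
togo([534.8,-40.6,88])
a=optics.capture('top')[170:240,220:320,::-1];b=optics.capture('scene')[140:240,200:300,::-1]
z=lambda i:cv2.resize(i,(400,int(400*i.shape[0]/i.shape[1])),interpolation=cv2.INTER_CUBIC)
A=np.zeros((400,400,3),np.uint8);a=z(a);A[:a.shape[0]]=a
cv2.imwrite('pics/hover.png',np.hstack([A,z(b)]))
E
```

```text
t 2.8333 tcp [ 473.2 -124.6  162.2] yawy -0.1155 F [ 0.3 -1.1  0.6] w 0.6015530459678308 g 0.0 T [-0.   -0.02 -0.03]
togo [534.8, -40.6, 88] [90.5 51.5 74.2]
```

View pics/hover.png

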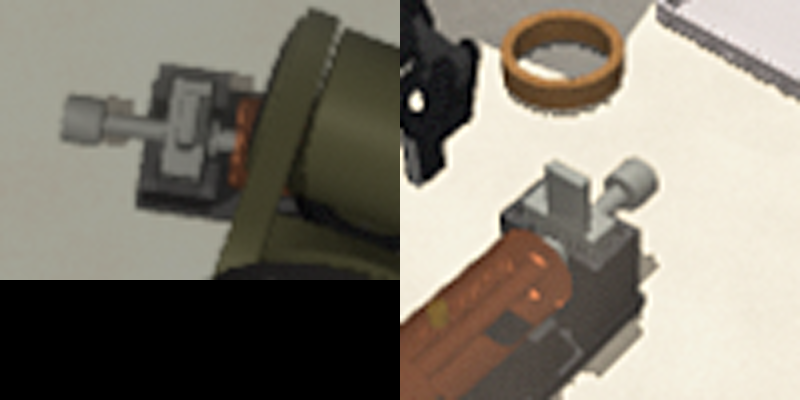

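The arm has only got part of the way to the keeper. The picture shows the keeper and knob untouched, with the lug at about crop (187,105), which is top pixel (267,196). I'll finish the approach at hover height.

>>> play_rows --increments '[[[20,11,0,0,0.4],[40,23,0,0,0.4],[60,34,5,0,0.4],[80,46,10,0,0.4],[90.5,51.5,14,-0.001,0.4],[90.5,51.5,14,-0.001,0.4],[90.5,51.5,14,-0.001,0.4]]]'

```text
t: 3.52
tcp_pos: [534.7, -40.2, 147.8]
tool_rot: [-0.0, 0.746, 0.666, -0.0]
contact_force: [-0.2, -0.4, -0.3]
grip_width: 0.602
grasp_force: 0.0
```

Run:
```python
from h import *
togo([534.8,-40.6,88])
a=optics.capture('top')[170:240,220:320,::-1];b=optics.capture('scene')[140:240,200:300,::-1]
z=lambda i:cv2.resize(i,(400,int(400*i.shape[0]/i.shape[1])),interpolation=cv2.INTER_CUBIC)
A=np.zeros((400,400,3),np.uint8);a=z(a);A[:a.shape[0]]=a
cv2.imwrite('pics/hover2.png',np.hstack([A,z(b)]))
print(proj('scene',[[534.8,-40.6,117],[534.8,-40.6,148]]))
```

```text
t 3.5167 tcp [534.7 -40.2 147.8] yawy -0.1129 F [-0.2 -0.4 -0.3] w 0.6021483072196171 g 0.0 T [-0.01  0.01  0.03]
togo [534.8, -40.6, 88] [-0.4  0.2 59.8]
[[240.83472026 181.8938903 ]
 [240.45143805 172.18772644]]
```

View pics/hover2.png

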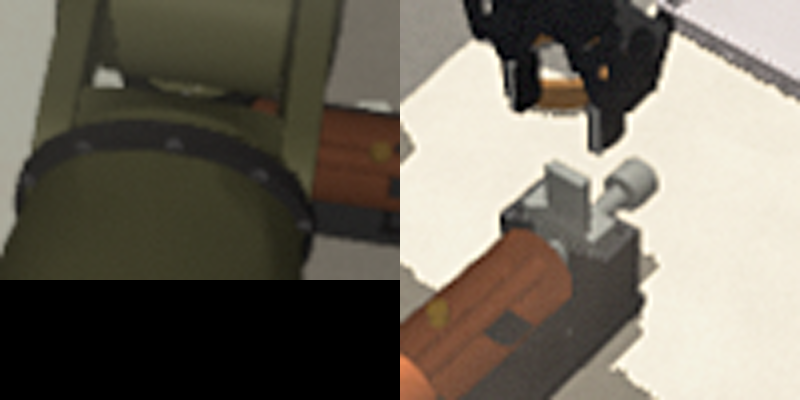

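The scene view puts the fingertip midpoint at (240,172), against a predicted (240.4,172.2), so the calibration holds. The lug top is at (242,184), about 1 px from its prediction. I'll descend and close gently.

>>> play_rows --increments '[[[-0.3,0.8,15,0,0.4],[-0.3,0.8,30,0,0.4],[-0.3,0.8,42,0,0.4],[-0.3,0.8,52,0,0.4],[-0.3,0.8,58,0,0.4],[-0.3,0.8,58,0,0.4]]]' --force 20

```text
t: 4.12
tcp_pos: [535.2, -40.5, 89.2]
tool_rot: [-0.001, 0.746, 0.666, -0.0]
contact_force: [0.8, 0.2, -0.7]
grip_width: 0.599
grasp_force: 0.0
```

>>> play_rows --increments '[[[0,0,0,0,0.5],[0,0,0,0,0.6],[0,0,0,0,0.7],[0,0,0,0,0.8],[0,0,0,0,0.8],[0,0,0,0,0.8]]]'

```text
t: 4.62
tcp_pos: [536.1, -40.1, 90.9]
tool_rot: [0.0, 0.746, 0.666, 0.0]
contact_force: [-1.2, -0.1, 7.1]
grip_width: 0.346
grasp_force: 20.7
```

```bash
python3 -c "
from h import *
st()"
```

```text
t 4.6167 tcp [536.1 -40.1  90.9] yawy -0.1129 F [-1.2 -0.1  7.1] w 0.3457187859067351 g 20.701664686203003 T [-0.03  0.39 -0.02]
```

>>> play_rows --increments '[[[0,0,0,0,0.58],[0,0,0,0,0.55],[0,0,-3,0,0.55],[0,0,-4,0,0.55],[0,0,-4,0,0.8],[0,0,-4,0,0.8],[0,0,-4,0,0.8],[0,0,-4,0,0.8],[0,0,-4,0,0.8],[0,0,-4,0,0.8]]]' --force 25

```text
t: 5.45
tcp_pos: [536.1, -40.1, 94.6]
tool_rot: [0.0, 0.746, 0.666, 0.0]
contact_force: [0.1, -0.8, 4.9]
grip_width: 0.345
grasp_force: 25.1
```

```bash
python3 -c "
from h import *
st()"
```

```text
t 5.45 tcp [536.1 -40.1  94.6] yawy -0.113 F [ 0.1 -0.8  4.9] w 0.34453749165673414 g 25.14971226453781 T [ 0.03  0.18 -0.  ]
```

>>> play_rows --increments '[[[0,0,0,0,0.58],[0,0,0,0,0.55],[0,0,4,0,0.55],[0,0,7,0,0.55],[0,0,7,0,0.6],[0,0,7,0,0.65],[0,0,7,0,0.7],[0,0,7,0,0.8],[0,0,7,0,0.8],[0,0,7,0,0.8]]]' --force 40

```text
t: 6.28
tcp_pos: [535.8, -40.0, 87.0]
tool_rot: [-0.0, 0.746, 0.666, -0.0]
contact_force: [0.2, -0.3, -2.2]
grip_width: 0.341
grasp_force: 40.3
```

```bash
python3 -c "
from h import *
st()"
```

```text
t 6.2833 tcp [535.8 -40.   87. ] yawy -0.1129 F [ 0.2 -0.3 -2.2] w 0.34112415317441264 g 40.313801765441895 T [-0.01  0.02 -0.03]
```

>>> play_rows --increments '[[[0,0,-3,0,0.8],[0,0,-7,0,0.8],[0,0,-12,0,0.8],[0,0,-18,0,0.8],[0,0,-25,0,0.8],[0,0,-25,0,0.8]]]' --force 50

```text
t: 6.78
tcp_pos: [536.5, -40.1, 113.9]
tool_rot: [0.001, 0.746, 0.666, 0.001]
contact_force: [0.2, -0.2, -1.8]
grip_width: 0.338
grasp_force: 50.9
```

```bash
python3 -c "
from h import *
st()
a=optics.capture('scene')[120:230,180:320,::-1]
cv2.imwrite('pics/lift.png',cv2.resize(a,None,fx=5,fy=5,interpolation=2))"
```

```text
t 6.7833 tcp [536.5 -40.1 113.9] yawy -0.113 F [ 0.2 -0.2 -1.8] w 0.3376567866485455 g 50.89456379413605 T [ 0.   -0.03 -0.  ]
```

View pics/lift.png

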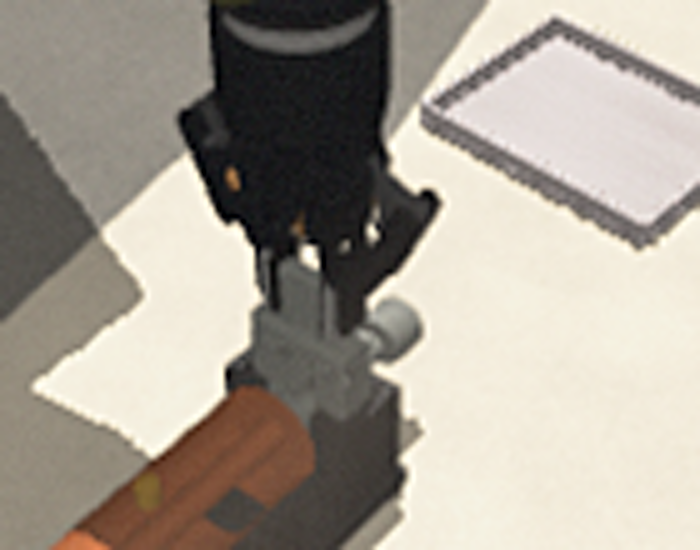

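>>> play_rows --increments '[[[0,0,-6,0,0.8],[0,0,-16,0,0.8],[0,0,-28,0,0.8],[0,0,-40,0,0.8],[0,0,-52,0,0.8],[0,0,-62,0,0.8],[0,0,-68,0,0.8],[0,0,-70,0,0.8],[5,0,-70,0,0.8],[15,-1,-70,0,0.8],[30,-3,-70,0,0.8],[48,-5,-70,0,0.8]]]'

```text
t: 7.83
tcp_pos: [535.9, 9.1, 181.3]
tool_rot: [-0.0, 0.746, 0.666, -0.0]
contact_force: [-0.3, -0.5, -2.2]
grip_width: 0.342
grasp_force: 51.0
```

>>> play_rows --increments '[[[20,-3,0,0,0.8],[45,-6,0,0,0.8],[70,-9,0,0,0.8],[95,-12,0,0,0.8],[120,-15,0,0,0.8],[145,-18,0,0,0.8],[170,-22,0,0,0.8],[195,-26,0,0,0.8],[220,-30,0,0,0.8],[240,-33,0,0,0.8],[255,-35,0,0,0.8],[265,-36,0,0,0.8]]]'

```text
t: 8.83
tcp_pos: [529.6, 277.5, 181.3]
tool_rot: [-0.0, 0.745, 0.667, -0.001]
contact_force: [0.6, -0.6, -1.8]
grip_width: 0.339
grasp_force: 51.0
```

```bash
python3 -c "
from h import *
togo([531,295,90])"
```

```text
t 8.8333 tcp [529.6 277.5 181.3] yawy -0.1116 F [ 0.6 -0.6 -1.8] w 0.33904732207906607 g 50.96120774745941 T [ 0.03  0.09 -0.01]
togo [531, 295, 90] [17.6 -0.5 91.3]
```

>>> play_rows --increments '[[[10,0,3,0,0.8],[15,0,12,0,0.8],[17,0,26,0,0.8],[17,0,42,0,0.8],[17,0,58,0,0.8],[17,0,72,0,0.8],[17,0,82,0,0.8],[17,0,90,0,0.8],[17,0,95,0,0.8],[17,0,98,0,0.8],[17,0,99,0,0.8],[17,0,99,0,0.8]]]'

```text
t: 9.83
tcp_pos: [532.5, 292.5, 83.3]
tool_rot: [0.0, 0.746, 0.666, 0.0]
contact_force: [0.7, 0.7, -2.3]
grip_width: 0.344
grasp_force: 51.0
```

>>> play_rows --increments '[[[0,0,0.7,0,0.8],[0,0,1.4,0,0.8],[0,0,2.1,0,0.8],[0,0,2.8,0,0.8],[0,0,3.5,0,0.8],[0,0,3.5,0,0.8]]]'

```text
t: 10.33
tcp_pos: [532.3, 292.5, 79.5]
tool_rot: [-0.0, 0.746, 0.666, -0.0]
contact_force: [-1.0, 0.6, -2.2]
grip_width: 0.341
grasp_force: 51.0
```

>>> play_rows --increments '[[[0,0,0.6,0,0.8],[0,0,1.2,0,0.8],[0,0,1.8,0,0.8],[0,0,1.8,0,0.8]]]'

```text
t: 10.67
tcp_pos: [532.2, 292.5, 77.6]
tool_rot: [-0.0, 0.746, 0.666, -0.0]
contact_force: [0.3, -0.1, -2.9]
grip_width: 0.342
grasp_force: 51.0
```

>>> play_rows --increments '[[[0,0,0.5,0,0.8],[0,0,1.0,0,0.8],[0,0,1.0,0,0.8]]]'

```text
t: 10.92
tcp_pos: [532.3, 292.5, 76.7]
tool_rot: [-0.0, 0.746, 0.666, 0.0]
contact_force: [-0.1, -0.1, -2.2]
grip_width: 0.339
grasp_force: 51.1
```

>>> play_rows --increments '[[[0,0,0.5,0,0.8],[0,0,1.0,0,0.8],[0,0,1.0,0,0.8]]]'

```text
t: 11.17
tcp_pos: [532.4, 292.7, 76.7]
tool_rot: [0.0, 0.746, 0.666, 0.0]
contact_force: [-4.1, -1.5, 7.9]
grip_width: 0.343
grasp_force: 52.1
```

>>> play_rows --increments '[[[0,0,0.5,0,0.8],[0,0,1.0,0,0.8],[0,0,1.0,0,0.8]]]'

```text
t: 11.42
tcp_pos: [532.5, 292.8, 76.6]
tool_rot: [0.0, 0.746, 0.666, 0.001]
contact_force: [-7.5, -2.5, 16.4]
grip_width: 0.344
grasp_force: 53.2
```

Touched down. I'll ease the load, release, check, then rise.

>>> play_rows --increments '[[[0,0,-1.0,0,0.8],[0,0,-1.5,0,0.7],[0,0,-1.5,0,0.65],[0,0,-1.5,0,0.6],[0,0,-1.5,0,0.55],[0,0,-1.5,0,0.5],[0,0,-1.5,0,0.4],[0,0,-1.5,0,0.4]]]' --force 20

```text
t: 12.08
tcp_pos: [532.3, 292.5, 76.2]
tool_rot: [-0.0, 0.746, 0.666, -0.0]
contact_force: [-0.4, 0.4, 0.4]
grip_width: 0.599
grasp_force: 0.0
```

>>> play_rows --increments '[[[0,0,-4,0,0.4],[0,0,-12,0,0.4],[0,0,-26,0,0.4],[0,0,-45,0,0.4],[0,0,-65,0,0.4],[0,0,-80,0,0.4],[0,0,-85,0,0.4]]]'

```text
t: 12.67
tcp_pos: [533.1, 292.9, 164.7]
tool_rot: [0.001, 0.746, 0.666, 0.002]
contact_force: [0.1, 0.0, 0.1]
grip_width: 0.599
grasp_force: 0.0
```

Run:
```python
from h import *
togo([541.9,22,130])
a=optics.capture('scene')[60:240,200:380,::-1]
b=optics.capture('top')[150:250,70:270,::-1]
z=lambda i,s:cv2.resize(i,None,fx=s,fy=s,interpolation=2)
a=z(a,2.2);b=z(b,2);A=np.zeros((a.shape[0],400,3),np.uint8);A[:200]=b
cv2.imwrite('pics/placed.png',np.hstack([A,a]))
```

```text
t 12.6667 tcp [533.1 292.9 164.7] yawy -0.113 F [0.1 0.  0.1] w 0.598709822019271 g 0.0 T [-0.04 -0.02  0.  ]
togo [541.9, 22, 130] [-268.2   39.1   34.2]
```

View pics/placed.png

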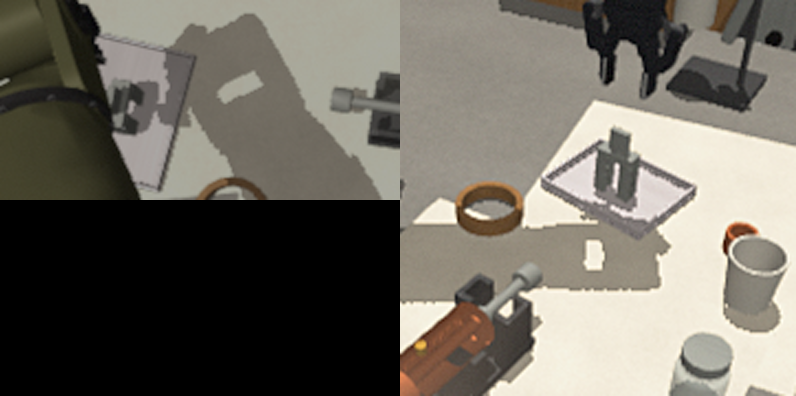

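The keeper stands upright in the tray, at about scene pixel (298,140). The rod and knob are clear, with the knob at about scene (259,184) and top (241,200). Now I'll refine the knob position from outlines.

Run:
```python
from h import *
from fit import W
p=[531.35,-70.43,-1.685]
# model knob silhouette centroid vs. mask centroid
a=np.linspace(0,2*np.pi,40)
pts=[(x,15*np.cos(t),60+15*np.sin(t)) for x in(-105,-81) for t in a]
for n in('top','scene'):
    im=optics.capture(n)
    h=cv2.convexHull(proj(n,W(p,pts)).astype(np.float32)).reshape(-1,2)
    print(n,'model bbox',h.min(0).round(1),h.max(0).round(1))
    for d in spotter.outline_of(n,'rod_knob')[:3]:
        m=d['mask']; v,u=np.nonzero(m); print(' p',round(d['p'],2),m.sum(),u.min(),u.max(),v.min(),v.max(),d['point'])
    c=h.mean(0).astype(int); k=10
    cv2.imwrite('pics/k_%s.png'%n,im[c[1]-20:c[1]+20,c[0]-20:c[0]+20,::-1])
    # best shift of the model silhouette: dark/steel against bright paper
    e=cv2.GaussianBlur(cv2.cvtColor(im,cv2.COLOR_RGB2GRAY).astype(np.float32),(0,0),.7)
    gx,gy=cv2.Sobel(e,5,1,0),cv2.Sobel(e,5,0,1); g=np.hypot(gx,gy)
    H=h[np.r_[0:len(h),0]]; L=np.concatenate([np.linspace(H[i],H[i+1],8,endpoint=False) for i in range(len(h))])
    best=[]
    for dx in np.arange(-3,3.1,.25):
        for dy in np.arange(-3,3.1,.25):
            q=(L+[dx,dy]).astype(np.float32); best.append((cv2.remap(g,q[:,:1],q[:,1:],1).mean(),dx,dy))
    best.sort(reverse=True); print(' shift',best[:4])
    c0=h.mean(0); w=ray(n,c0+best[0][1:],60)-ray(n,c0,60); print(' world shift at z=60',w.round(1))
T=cv2.imread('pics/k_top.png');S=cv2.imread('pics/k_scene.png')
cv2.imwrite('pics/knob.png',cv2.resize(np.hstack([T,S]),(800,400),interpolation=2))
```

```text
top model bbox [234.7 192.9] [246.2 206.4]
 p 0.89 544 360 444 175 192 [396.1, 183.4]
 p 0.69 304 236 278 194 208 [252.6, 200.0]
 shift [(np.float32(127.9309), np.float64(0.25), np.float64(-0.25)), (np.float32(126.81151), np.float64(0.25), np.float64(0.0)), (np.float32(126.4864), np.float64(0.25), np.float64(-0.5)), (np.float32(126.30216), np.float64(0.0), np.float64(-0.25))]
 world shift at z=60 [ 0.6 -0.6  0. ]
scene model bbox [249.3 177.3] [264. 192.]
 p 0.61 888 151 208 291 383 [181.9, 334.5]
 p 0.54 218 239 264 179 202 [254.7, 187.3]
 shift [(np.float32(153.2094), np.float64(0.25), np.float64(3.0)), (np.float32(152.33467), np.float64(0.5), np.float64(3.0)), (np.float32(151.98364), np.float64(0.0), np.float64(3.0)), (np.float32(149.84116), np.float64(0.75), np.float64(3.0))]
 world shift at z=60 [ 6.3 -9.3  0. ]
```

View pics/knob.png

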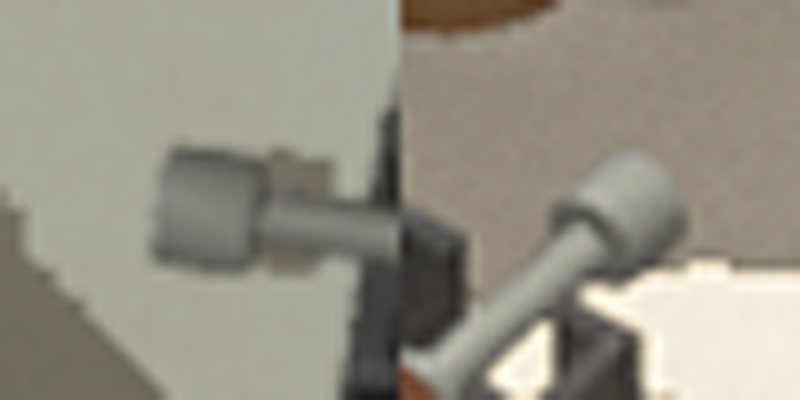

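>>> play_rows --increments '[[[-15,2,0,0,0.4],[-40,6,0,0,0.4],[-70,10,0,0,0.4],[-100,15,0,0,0.4],[-130,20,0,0,0.4],[-160,25,0,0,0.4],[-190,29,5,0,0.4],[-220,33,15,0,0.4],[-245,37,30,0,0.4],[-260,40,40,0,0.4],[-268,40.4,45,0,0.4],[-268,40.4,45,0,0.4]]]' --force 20

```text
t: 13.97
tcp_pos: [541.4, 20.1, 114.9]
tool_rot: [-0.001, 0.747, 0.665, -0.001]
contact_force: [-0.3, 0.7, -0.3]
grip_width: 0.599
grasp_force: 0.0
```

>>> play_rows --increments '[[[0,0,0,0,0.4],[0,0,0,0,0.4],[0,0,0,0,0.4]]]'

```text
t: 14.22
tcp_pos: [542.4, 22.6, 116.9]
tool_rot: [0.0, 0.745, 0.667, 0.0]
contact_force: [-0.0, -0.0, 0.3]
grip_width: 0.601
grasp_force: 0.0
```

Run:
```python
from h import *
togo([543,22,40])
a=optics.capture('scene')[130:230,200:300,::-1]
cv2.imwrite('pics/pre.png',cv2.resize(a,None,fx=5,fy=5,interpolation=2))
```

```text
t 14.2167 tcp [542.4  22.6 116.9] yawy -0.1118 F [-0.  -0.   0.3] w 0.6009652632444432 g 0.0 T [-0.01 -0.02 -0.03]
togo [543, 22, 40] [-0.5  0.5 76.9]
```

View pics/pre.png

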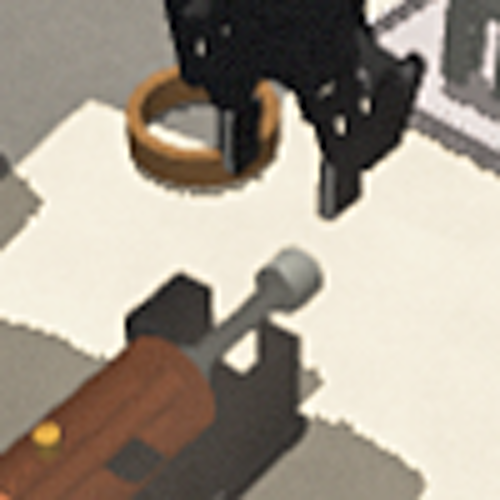

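The fingers straddle the knob, which is at scene (258,186). Descend, then close gently.

>>> play_rows --increments '[[[-0.5,0.8,12,0,0.4],[-0.5,0.8,26,0,0.4],[-0.5,0.8,40,0,0.4],[-0.5,0.8,54,0,0.4],[-0.5,0.8,66,0,0.4],[-0.5,0.8,74,0,0.4],[-0.5,0.8,77,0,0.4],[-0.5,0.8,77,0,0.4],[-0.5,0.8,77,0,0.5],[-0.5,0.8,77,0,0.58],[-0.5,0.8,77,0,0.6],[-0.5,0.8,77,0,0.6]]]' --force 20

```text
t: 15.27
tcp_pos: [543.2, 21.0, 39.7]
tool_rot: [0.0, 0.746, 0.666, 0.0]
contact_force: [0.5, 0.1, -0.1]
grip_width: 0.4
grasp_force: 0.0
```

>>> play_rows --increments '[[[0,0,0,0,0.62],[0,0,0,0,0.63],[0,0,0,0,0.63]]]'

```text
t: 15.52
tcp_pos: [543.0, 21.0, 39.4]
tool_rot: [0.0, 0.746, 0.666, 0.0]
contact_force: [0.3, 0.5, -0.3]
grip_width: 0.373
grasp_force: 0.1
```

>>> play_rows --increments '[[[0,0,0,0,0.635],[0,0,0,0,0.64],[0,0,0,0,0.64]]]'

```text
t: 15.77
tcp_pos: [543.1, 21.0, 39.3]
tool_rot: [0.0, 0.746, 0.666, 0.0]
contact_force: [0.5, 0.6, 0.4]
grip_width: 0.361
grasp_force: 0.4
```

>>> play_rows --increments '[[[0,0,0,0,0.645],[0,0,0,0,0.65],[0,0,0,0,0.65]]]'

```text
t: 16.02
tcp_pos: [543.1, 21.0, 39.3]
tool_rot: [0.0, 0.746, 0.666, 0.0]
contact_force: [1.6, -0.7, 1.4]
grip_width: 0.35
grasp_force: 2.1
```

>>> play_rows --increments '[[[0,0.3,0,0,0.65],[0,0.3,0,0,0.66],[0,0.3,0,0,0.67],[0,0.3,0,0,0.7],[0,0.3,0,0,0.7]]]' --force 20

```text
t: 16.43
tcp_pos: [543.2, 21.0, 39.3]
tool_rot: [-0.0, 0.746, 0.666, -0.0]
contact_force: [-0.3, 0.1, 3.1]
grip_width: 0.348
grasp_force: 19.7
```

```bash
python3 -c "
from h import *
o,M=st(); print(M.T@np.array([np.cos(-1.685),np.sin(-1.685),0])*-50)"
```

```text
t 16.4333 tcp [543.2  21.   39.3] yawy -0.1131 F [-0.3  0.1  3.1] w 0.34795173505626237 g 19.669944941997528 T [-0.01  0.04 -0.15]
[4.99999680e+01 5.65398514e-02 8.59172373e-04]
```

>>> play_rows --increments '[[[0,0,-0.5,0,0.7],[1,0,-0.5,0,0.7],[3,0,-0.5,0,0.7],[5,0,-0.5,0,0.7],[7,0,-0.5,0,0.7],[9,0,-0.5,0,0.7],[10,0,-0.5,0,0.7],[10,0,-0.5,0,0.7]]]'

```text
t: 17.1
tcp_pos: [544.3, 31.4, 39.6]
tool_rot: [-0.0, 0.746, 0.666, -0.0]
contact_force: [-0.0, 0.9, -1.1]
grip_width: 0.346
grasp_force: 19.8
```

```bash
python3 -c "
from h import *
st()"
```

```text
t 17.1 tcp [544.3  31.4  39.6] yawy -0.1126 F [-0.   0.9 -1.1] w 0.3459315946675199 g 19.829595386981964 T [ 0.16 -0.01 -0.06]
```

>>> play_rows --increments '[[[1,0,0,0,0.7],[3,0,0,0,0.7],[5,0,0,0,0.7],[7,0,0,0,0.7],[9,0,0,0,0.7],[11,0,0,0,0.7],[13,0,0,0,0.7],[15,0,0,0,0.7],[17,0,0,0,0.7],[19,0,0,0,0.7],[20,0,0,0,0.7],[20,0,0,0,0.7]]]'

```text
t: 18.1
tcp_pos: [546.6, 51.1, 39.7]
tool_rot: [-0.0, 0.746, 0.666, 0.0]
contact_force: [-0.9, 2.0, -0.7]
grip_width: 0.347
grasp_force: 19.9
```

>>> play_rows --increments '[[[1,0,0,0,0.7],[3,0,0,0,0.7],[5,0,0,0,0.7],[7,0,0,0,0.7],[9,0,0,0,0.7],[11,0,0,0,0.7],[13,0,0,0,0.7],[15,0,0,0,0.7],[17,0,0,0,0.7],[19,0,0,0,0.7],[20,0,0,0,0.7],[20,0,0,0,0.7]]]'

```text
t: 19.1
tcp_pos: [548.9, 71.0, 39.8]
tool_rot: [-0.0, 0.746, 0.666, 0.0]
contact_force: [0.2, 0.7, -1.5]
grip_width: 0.345
grasp_force: 19.9
```

Run:
```python
from h import *
from fit import W
st()
p=[531.35,-70.43,-1.685]
# collar check in scene: print profile along rod axis (z=72 top line) 
im=cv2.cvtColor(optics.capture('scene'),cv2.COLOR_RGB2GRAY); it=cv2.cvtColor(optics.capture('top'),cv2.COLOR_RGB2GRAY)
for x in range(-90,1,3):
    ps=[(x,y,60) for y in(-10,10)]+[(x,0,70)]
    v=[]
    for n,i in(('top',it),('scene',im)):
        q=proj(n,W(p,ps)).astype(np.float32); v+=cv2.remap(i,q[:,:1],q[:,1:],1).ravel().tolist()
    print(x,v)
```

```text
t 19.1 tcp [548.9  71.   39.8] yawy -0.1128 F [ 0.2  0.7 -1.5] w 0.34468244474305143 g 19.87021028995514 T [ 0.15 -0.04  0.1 ]
-90 [89, 111, 72, 241, 161, 210]
-87 [110, 111, 76, 237, 134, 198]
-84 [108, 109, 76, 240, 108, 182]
-81 [104, 109, 76, 242, 105, 188]
-78 [105, 109, 76, 238, 108, 186]
-75 [107, 110, 76, 215, 111, 177]
-72 [108, 111, 76, 167, 111, 182]
-69 [105, 106, 76, 112, 106, 200]
-66 [84, 87, 78, 117, 104, 146]
-63 [73, 83, 76, 147, 89, 106]
-60 [92, 102, 74, 196, 81, 88]
-57 [96, 102, 76, 237, 81, 84]
-54 [55, 57, 77, 239, 85, 79]
-51 [40, 38, 77, 246, 105, 123]
-48 [40, 35, 76, 215, 117, 167]
-45 [40, 36, 76, 129, 117, 167]
-42 [39, 40, 76, 67, 114, 158]
-39 [40, 41, 75, 53, 112, 141]
-36 [41, 42, 75, 56, 108, 125]
-33 [40, 42, 77, 57, 112, 71]
-30 [40, 42, 77, 57, 113, 73]
-27 [39, 41, 75, 58, 99, 72]
-24 [37, 41, 74, 59, 79, 72]
-21 [39, 40, 75, 55, 77, 78]
-18 [41, 38, 76, 73, 77, 80]
-15 [39, 33, 75, 83, 77, 79]
-12 [38, 32, 75, 84, 86, 78]
-9 [37, 37, 74, 82, 88, 83]
-6 [39, 39, 74, 82, 87, 84]
-3 [44, 40, 77, 80, 85, 83]
0 [54, 51, 91, 81, 86, 92]
```

The collar shows at stand x of about -64 mm in the top picture, so the rod is drawn by about 50 mm. The grip is steady at about 20 N with small forces, so I'll hand in.

>>> play_rows --increments '[[[0,0,0,0,0.7],[0,0,0,0,0.7],[0,0,0,0,0.7]]]'

```text
t: 19.45
tcp_pos: [548.9, 70.7, 39.8]
tool_rot: [-0.0, 0.746, 0.666, 0.0]
contact_force: [0.1, 0.5, -1.5]
grip_width: 0.345
grasp_force: 19.9
```

```bash
python3 -c "
from h import *
st(); print(r.sign_off())"
```

```text
t 19.45 tcp [548.9  70.7  39.8] yawy -0.1131 F [ 0.1  0.5 -1.5] w 0.34480352982151297 g 19.869008660316467 T [ 0.19 -0.06  0.06]
the job is handed in; nothing more can be done
None
```

The keeper stands in the tray, the rod is drawn about 50 mm and still held by its knob at about 20 N, and the job was handed in at 19.5 s; no verdict came back.

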